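# Unstack the condiment boxes onto their station trays

## Task

Take the pile on the counter apart from the top down, lifting one thing at a time: stand the salt shaker with the white contents on the round coaster, and set each lidded box flat inside the lip of the tray whose liner has the colour of its lid, long side along long side. Drop nothing, and leave the brown sugar shaker and the tea light where they are.

Things in the scene. Friction and masses are not known exactly. Their poses are not given: they have to be found in the camera images.
- blue_box: Loose white condiment box with a flat blue lid, 62 (x) x 156 (y, its long side) x 38 mm (z, lid included), straight sides, about 0.24 kg; starts at the bottom of the pile. Grip it across its 62 mm width. Origin: centre of its underside; z up, y along the long side (either way round is the same).
- yellow_box: Loose white condiment box with a flat yellow lid, 62 (x) x 120 (y, its long side) x 38 mm (z, lid included), straight sides, about 0.19 kg; starts on the blue-lidded box. Grip it across its 62 mm width. Origin: centre of its underside; z up, y along the long side (either way round is the same).
- red_box: Loose white condiment box with a flat red lid, 62 (x) x 84 (y, its long side) x 38 mm (z, lid included), straight sides, about 0.14 kg; starts on the yellow-lidded box. Grip it across its 62 mm width. Origin: centre of its underside; z up, y along the long side (either way round is the same).
- salt_shaker: Loose glass salt shaker with white contents and a grey screw cap, round, 44 mm diameter up to 66 mm, cap 34 mm diameter, 90 mm tall, about 0.1 kg; starts standing on the red lid, on top of the pile. Origin: centre of its underside; z up.
- blue_tray: Fixed shallow steel station tray with a blue liner, outside 88 (x) x 182 (y, its long side) x 8 mm; inside 80 x 174 mm, floor 3 mm above the counter, 4 mm thick lip that stands 5 mm above the floor. Origin: centre of its underside on the counter; y along the long side (either way round is the same).
- yellow_tray: Fixed shallow steel station tray with a yellow liner, outside 88 (x) x 146 (y, its long side) x 8 mm; inside 80 x 138 mm, floor 3 mm above the counter, 4 mm thick lip that stands 5 mm above the floor. Origin: centre of its underside on the counter; y along the long side (either way round is the same).
- red_tray: Fixed shallow steel station tray with a red liner, outside 88 (x) x 110 (y, its long side) x 8 mm; inside 80 x 102 mm, floor 3 mm above the counter, 4 mm thick lip that stands 5 mm above the floor. Origin: centre of its underside on the counter; y along the long side (either way round is the same).
- coaster: Fixed round steel coaster with a black rubber inlay, 84 mm outside diameter, 9 mm tall, inside at least 68 mm diameter, floor 4 mm above the counter. Origin: centre of its underside on the counter.
- sugar_shaker: Bystander, not to be moved: glass shaker with brown contents, 44 mm diameter, 90 mm tall, loose, standing on the counter. Origin: centre of its underside; z up.
- tea_light: Bystander, not to be moved: small tea light, 38 mm diameter, 15 mm tall, loose, on the counter. Origin: centre of its underside.
Things that resemble listed ones, but are neither listed nor needed, are in the scene too. What is shaped like the salt_shaker but purple is not meant.

How it is judged:
At the end, for the whole second after the job is handed in: Each box lies flat on the floor of the tray of its lid's colour (centre within 14 mm, long sides within 0.3 rad, tilt under 0.05 rad); the salt shaker stands on the coaster (within 15 mm, tilt under 0.15 rad); all released and at rest; sugar shaker and tea light moved under 20 mm (horizontal distance between blue_box and blue_tray below 0.014 m and angle between the y axis of blue_box and the y axis of blue_tray, either way round below 0.3 rad and z of blue_box in the frame of blue_tray below 0.006 m and angle between each of blue_box, yellow_box, red_box's own z axis and vertical below 0.05 rad and horizontal distance between yellow_box and yellow_tray below 0.014 m and angle between the y axis of yellow_box and the y axis of yellow_tray, either way round below 0.3 rad and z of yellow_box in the frame of yellow_tray below 0.006 m and horizontal distance between red_box and red_tray below 0.014 m and angle between the y axis of red_box and the y axis of red_tray, either way round below 0.3 rad and z of red_box in the frame of red_tray below 0.006 m and horizontal distance between salt_shaker and coaster below 0.015 m and z of salt_shaker in the frame of coaster below 0.008 m and angle between salt_shaker's own z axis and vertical below 0.15 rad and linear speed of each of blue_box, yellow_box, red_box, salt_shaker below 0.02 m/s and distance of each of sugar_shaker, tea_light from where it was at the start of the episode below 0.02 m); the robot touches nothing.
It fails at once if a bystander (sugar shaker or tea light) is pushed more than 20 mm or tipped over (distance of any of sugar_shaker, tea_light from where it was at the start of the episode above 0.02 m or angle between sugar_shaker's own z axis and vertical above 0.5 rad).
It fails at once if a box is lifted while something still stands on it ((height (world z) of blue_box above 0.02 m and contact force between blue_box and yellow_box above 0.3 N) or (height (world z) of yellow_box above 0.058 m and contact force between yellow_box and red_box above 0.3 N) or (height (world z) of red_box above 0.096 m and contact force between red_box and salt_shaker above 0.3 N)).
It fails at once if a box or the salt shaker is dropped or knocked flying (over 0.6 m/s with no finger on it) ((linear speed of blue_box above 0.6 m/s and contact force between the fingers and blue_box below 0.05 N) or (linear speed of yellow_box above 0.6 m/s and contact force between the fingers and yellow_box below 0.05 N) or (linear speed of red_box above 0.6 m/s and contact force between the fingers and red_box below 0.05 N) or (linear speed of salt_shaker above 0.6 m/s and contact force between the fingers and salt_shaker below 0.05 N)).
It fails at once if the salt shaker tips over (angle between salt_shaker's own z axis and vertical above 0.8 rad).
It also fails if it takes over 102 s, if anything falls off the work surface, if the arm or the gripper's body presses on something with over 40 N, if the wrist force passes 120 N, or if a joint passes its speed limit or range.

## Robot

A 6-joint arm with a two-finger parallel gripper is mounted at the origin on a cart in front of the work surface, level with it; the furniture and walls round the work are solid. World frame = base frame: x ahead of the robot, y to its left, z up, the work surface at z = 0. Lengths are in m, angles in rad, forces in N, time in s.
With the tool pointing down it reaches from about 0.225 to 0.875 m from the base axis. Payload 3.4 kg.
Tool frame: the origin (TCP) lies at the very end of the fingers, on their centre line; the grasp point (between the pads) lies 19 mm behind it; z points along the fingers, y is the line along which they close (so a half turn about z gives the same grasp; the last joint's range is limited). The gripper opens to 85 mm and grips with 20 to 120 N. Pads are 22 mm wide; open, the fingers measure 114 mm over their backs; the gripper's body (76 mm by 85 mm) begins 54 mm behind the grasp point. The pads swing forward as they close: fully open they stand 13 mm farther back than shut.
Start: joints at [-1.228, 0.276, 1.505, -0, 1.361, -0.121], TCP at [0.257, -0.514, 0.231] pointing down, gripper open.
Joint ranges: [-2.89, 2.89], [-0.75, 2.08], [0.22, 2.7], [-1.18, 4.32], [0.11, 2.71], [-2.7, 2.7]. Speed limits (rad/s): [2.57, 2.57, 3.14, 3.14, 3.14, 3.14].

## Interface

Orientations are given as a rotation vector (axis times angle).
In Python, from cell import ctrl gives the robot as it stands.
- The arm moves only by the tool apply_moves, never from a script. Its argument "steps" is a list that holds one entry, the list of rows, each a list of 7 numbers: the opening, from 0 (shut) to 1 (fully open), then the shift along the tool's x, y, z each as a share of 0.12 m, from -1 to 1, then the turn, a rotation vector about the tool's x, y, z each as a share of pi/2 rad, from -1 to 1. In form: [[[claw, dx, dy, dz, rx, ry, rz], ...]]. A call has exactly 10 rows; each row is the pose to reach, as a shift and turn from the pose commanded when the call began, along the tool's axes at that moment; what a row does not reach only later rows make up. A row lasts 1/12 s, in which the tool goes at most 41.7 mm and 7.16 degrees, less where a joint would pass 70% of its speed; a pose out of reach is approached as far as the arm can. A call with a number of a shift or a turn outside -1 to 1 is refused whole. A call with a gripper value outside its range is refused whole. The fingers move at their own pace and stop on an object; "force" is the grip in N (left out, the last holds). Time passes only in rows, so rows that repeat a pose let the fingers close, or fill a call up. It gives the time, the measured TCP pose, the force, the opening and the grip force at its end, in the units of the state.
- ctrl.sense(): the state, without advancing time (a new reading comes with each control period).
- ctrl.grab_frame(name): name is "scene" or "top" or "wrist"; returns the picture (480x640x3 uint8, red, green, blue); there is no depth.
- ctrl.calibration(name): a dict with "fx", "fy", "cx", "cy" (pixels), "dist" ([k1, k2, p1, p2, k3] as OpenCV has them; the pictures are not rectified), "position" and "rotation" of the camera in the world. Camera axes: x right, y up, looking along -z (the intrinsics and any distortion apply to the point x, -y, -z); pixel columns grow to the right and rows downward; lengths in m; the calibration is good to about 2 mm. A picture is of the moment at which its call begins: read the wrist's pose just before it. calibration takes no time and is no camera call; for the wrist camera it gives the pose at the moment of the call.
- ctrl.job_done(): hands the job in; it is judged then, once.
The state is a dict: "clock": time; "joints": joint angles; "dq": joint speeds; "joint_efforts": joint torques, N m; "eef_pos": TCP position; "tcp_rot": TCP orientation; "contact_force": force on the tool from outside, world axes, zero at the start; "wrist_torque": the same for the moment, N m; "grip_width": finger opening in m; "grasp_force": force on a finger pad.
Only numpy, scipy, OpenCV 4.12 (cv2) and the standard library are available. Lean on these libraries where they do the work, as an engineer would, in place of code of your own. Each camera call takes 0.05 s, during which the arm holds its last target. There are 200 camera calls.

## Working session

There is one attempt and no reset: what is moved stays moved. The work goes in short steps, Python scripts to look and compute and a tool call to move; the robot and the scene stay as the last step left them, time stands still between calls to the robot, and variables do not carry over. Pictures are saved under pics/ and viewed, at most 14 in all, crops included, and the job is handed in when it is done.

Besides the shell and the picture viewer there is one more tool, called after ">>>" as name(argument=value, ...) on one line, values as JSON. apply_moves: Moves the arm, as the interface text tells. Shift numbers are shares of 0.12 m and turn numbers shares of pi/2 rad, none past 1 either way. Its arguments: {"type":"object","properties":{"steps":{"type":"array","items":{"type":"array","items":{"type":"array","items":{"type":"number"}}}},"force":{"type":"number"}},"required":["steps"]}

```bash
mkdir -p pics
python3 - <<'E'
from cell import ctrl
import cv2
for n in("scene","top"):
    im=ctrl.grab_frame(n); cv2.imwrite(f"pics/{n}0.png",im[:,:,::-1]); print(n,ctrl.calibration(n))
print(ctrl.sense())
E
```

```text
scene {'fx': 545.2681983687395, 'fy': 545.2681983687395, 'cx': 316.8017310770483, 'cy': 239.23528568292056, 'dist': array([-0.00545402,  0.        ,  0.        ,  0.        ,  0.        ]), 'position': array([0.11396813, 0.46687828, 0.78972465]), 'rotation': array([ 0.35734527, -0.95305311, -2.31538245])}
top {'fx': 515.407351683594, 'fy': 515.407351683594, 'cx': 313.7785361039214, 'cy': 239.33892756463092, 'dist': array([-0.02242268,  0.        ,  0.        ,  0.        ,  0.        ]), 'position': array([ 0.41422248, -0.06835507,  0.92567657]), 'rotation': array([ 0.13083561, -0.12829852, -1.57743193])}
{'clock': 0.1, 'joints': array([-1.22800550e+00,  2.76518350e-01,  1.50599760e+00, -2.09598436e-05,
        1.36069388e+00, -1.21013943e-01]), 'dq': array([-0.00170883, -0.00074779, -0.00155071,  0.0005585 ,  0.0016537 ,
       -0.00066368]), 'joint_efforts': array([ 8.35980190e-04, -4.17701876e+01, -2.46404493e+01, -2.37247750e-04,
        5.82515902e-03, -1.02316244e-05]), 'eef_pos': array([ 0.25705226, -0.51382281,  0.23053741]), 'tcp_rot': array([-3.05593154e+00, -7.21668180e-01,  3.12942989e-04]), 'contact_force': array([-1.16119593,  0.37557859, -0.28192287]), 'wrist_torque': array([0.02159953, 0.01615074, 0.02993015]), 'grasp_force': 0.0, 'grip_width': 0.08515974539209897}
```

View pics/top0.png

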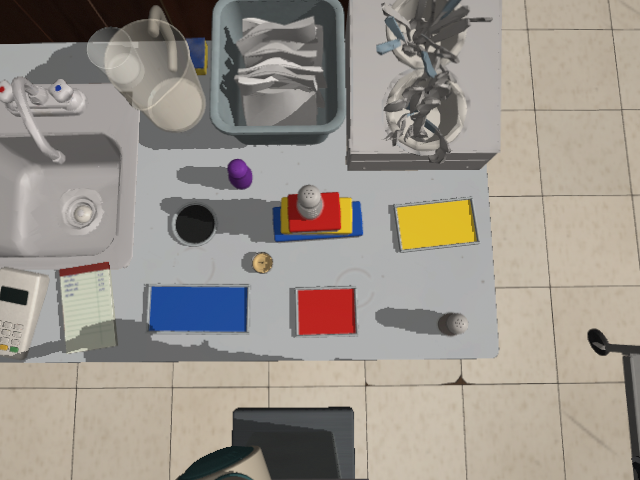

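View pics/scene0.png

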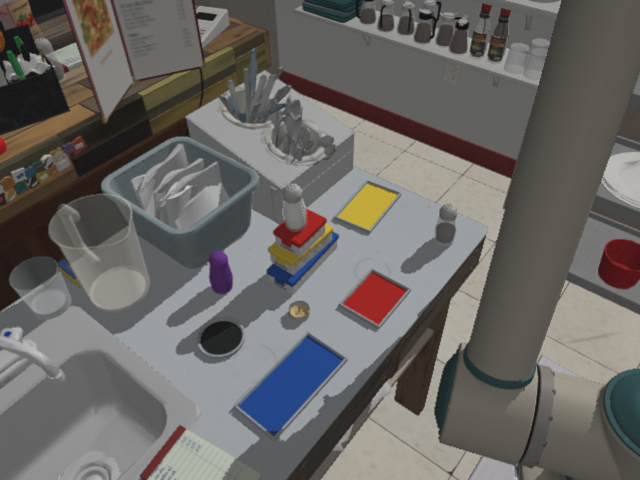

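The top view shows the pile's shaker at (309,198), a purple shaker at (240,174) and another shaker at (454,323). The coaster is at (194,224), and the tea light at (262,263). The blue, red and yellow trays are at (198,309), (326,311) and (436,224).

Could be taken for the salt shaker: pile top (309,198), purple one (240,174), the one at (454,323), which should be the brown sugar. I choose the one on the red lid and check it in one crop.

```bash
cat > h.py <<'E'
import numpy as np, cv2
from scipy.spatial.transform import Rotation as R
from cell import ctrl
def ray(n,px):
    c=ctrl.calibration(n); K=np.array([[c['fx'],0,c['cx']],[0,c['fy'],c['cy']],[0,0,1]])
    u=cv2.undistortPoints(np.float64(px).reshape(-1,1,2),K,np.array(c['dist']))[:,0]
    d=np.c_[u[:,0],-u[:,1],-np.ones(len(u))]@R.from_rotvec(c['rotation']).as_matrix().T
    return np.array(c['position']),d
def plane(n,px,z):
    o,d=ray(n,px); return (o+d*((z-o[2])/d[:,2])[:,None])[:,:2]
HUE=dict(red=(0,8),yellow=(22,33),blue=(100,118))
def rects(im,col,n,z,amin=250):
    h=cv2.cvtColor(im,cv2.COLOR_RGB2HSV); a,b=HUE[col]
    m=cv2.inRange(h,(a,150,90),(b,255,255))
    if col=='red': m|=cv2.inRange(h,(173,150,90),(180,255,255))
    m=cv2.morphologyEx(m,cv2.MORPH_OPEN,np.ones((3,3)))
    out=[]
    for c in cv2.findContours(m,cv2.RETR_EXTERNAL,cv2.CHAIN_APPROX_NONE)[0]:
        if cv2.contourArea(c)<amin: continue
        w=plane(n,c[:,0],z)
        (x,y),(p,q),ang=cv2.minAreaRect((w*1000).astype(np.float32))
        if p>q: ang-=90; p,q=q,p      # ang+90 = direction of the long side from +x
        out.append((c[:,0].mean(0).round().tolist(),round(x,1),round(y,1),round(p,1),round(q,1),round((ang+90+90)%180-90,1)))
    return out
E
python3 - <<'E'
from h import *
t=ctrl.grab_frame("top"); s=ctrl.grab_frame("scene")
for col in HUE:
    for z in (.003,.114,.076,.038): print(col,z,rects(t,col,"top",z))
a=cv2.resize(s[170:290,200:320],(400,400),interpolation=cv2.INTER_CUBIC); b=cv2.resize(s[190:250,420:480],(400,400),interpolation=cv2.INTER_CUBIC)
cv2.imwrite("pics/c1.png",np.hstack([a,b])[:,:,::-1])
b=cv2.resize(t[170:250,260:370],(770,560),interpolation=cv2.INTER_CUBIC)
cv2.imwrite("pics/c2.png",b[:,:,::-1])
E
```

```text
red 0.003 [([326.0, 311.0], 438.1, -88.2, 77.3, 98.7, -89.0), ([84.0, 268.0], 518.9, 347.7, 11.5, 89.9, -81.2), ([313.0, 213.0], 619.2, -68.0, 70.0, 94.2, -87.6)]
red 0.114 [([326.0, 311.0], 435.3, -85.9, 68.0, 86.9, -89.0), ([84.0, 268.0], 506.3, 297.6, 10.1, 79.1, -81.2), ([313.0, 213.0], 594.5, -68.1, 61.5, 82.9, -87.6)]
red 0.076 [([326.0, 311.0], 436.2, -86.7, 71.2, 90.9, -89.0), ([84.0, 268.0], 510.6, 314.8, 10.6, 82.8, -81.2), ([313.0, 213.0], 603.0, -68.1, 64.4, 86.8, -87.6)]
red 0.038 [([326.0, 311.0], 437.2, -87.5, 74.4, 95.0, -89.0), ([84.0, 268.0], 514.9, 331.9, 11.1, 86.5, -81.2), ([313.0, 213.0], 611.4, -68.1, 67.3, 90.7, -87.6)]
yellow 0.003 [([436.0, 224.0], 593.7, -291.4, 77.3, 135.2, -84.2), ([345.0, 216.0], 611.4, -124.4, 23.7, 65.7, -1.3)]
yellow 0.114 [([436.0, 224.0], 572.1, -264.5, 68.0, 118.9, -84.2), ([345.0, 216.0], 587.7, -117.6, 20.8, 57.8, -1.3)]
yellow 0.076 [([436.0, 224.0], 579.5, -273.7, 71.2, 124.5, -84.2), ([345.0, 216.0], 595.8, -119.9, 21.8, 60.5, -1.3)]
yellow 0.038 [([436.0, 224.0], 586.9, -282.9, 74.4, 130.1, -84.2), ([345.0, 216.0], 603.9, -122.2, 22.8, 63.2, -1.3)]
blue 0.003 [([198.0, 309.0], 445.4, 139.6, 76.0, 170.9, 89.5), ([357.0, 219.0], 605.5, -147.1, 18.2, 61.7, -1.5)]
blue 0.114 [([198.0, 309.0], 441.6, 114.6, 66.9, 150.3, 89.5), ([357.0, 219.0], 582.5, -137.6, 16.0, 54.3, -1.5)]
blue 0.076 [([198.0, 309.0], 442.9, 123.2, 70.0, 157.3, 89.5), ([357.0, 219.0], 590.4, -140.8, 16.7, 56.9, -1.5)]
blue 0.038 [([198.0, 309.0], 444.2, 131.7, 73.1, 164.4, 89.5), ([357.0, 219.0], 598.3, -144.1, 17.5, 59.4, -1.5)]
```

View pics/c1.png

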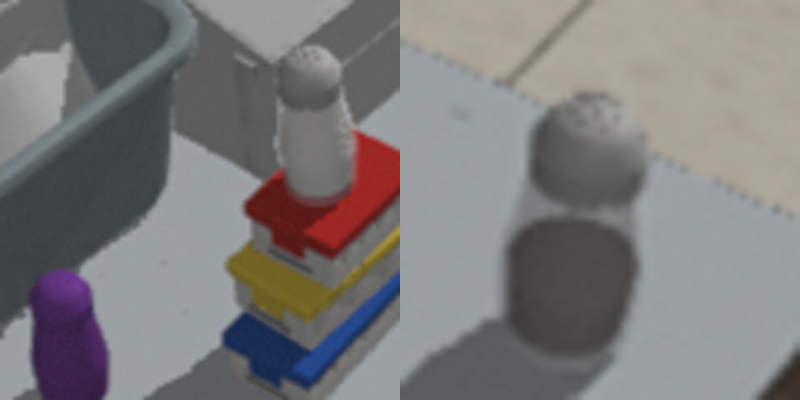

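View pics/c2.png

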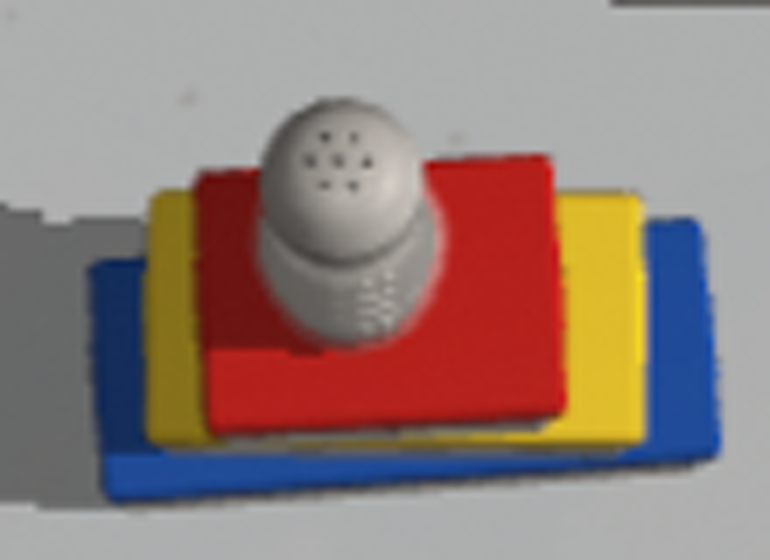

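The crops confirm that the pile's shaker has white contents under a grey cap, and the one at scene (447,222) is brown sugar. The salt's cap holes are centred at top-view px (308.3,193).

Run:
```python
from h import *
t=ctrl.grab_frame("top"); s=ctrl.grab_frame("scene")
print("salt cap top",plane("top",[[308.3,193]],.202), "scene low body crop", plane("scene",[[295.5,230]],.114))
# body axis from scene: body centre at mid height
print(plane("scene",[[293.5,195]],.190), plane("scene",[[295,215]],.15))
for n,im,roi in (("top",t,(160,190,240,260)),("scene",s,(180,300,260,370))):
    g=cv2.cvtColor(im,cv2.COLOR_RGB2GRAY); m=np.zeros_like(g); x0,y0,x1,y1=roi
    m[y0:y1,x0:x1]=(g[y0:y1,x0:x1]<45)*255
    c=max(cv2.findContours(m,cv2.RETR_EXTERNAL,cv2.CHAIN_APPROX_NONE)[0],key=cv2.contourArea)
    w=plane(n,c[:,0],.004)*1000; print("coaster",n,cv2.minEnclosingCircle(w.astype(np.float32)),w.mean(0))
print("basin rim front z.1",plane("top",[[215,130],[345,130]],.1),"rack",plane("top",[[350,167],[495,167]],0),"purple",plane("top",[[238,185]],.01),"tea",plane("top",[[262,263]],.008),"sugar",plane("top",[[452,330]],.03))
print(R.from_rotvec(ctrl.sense()['tcp_rot']).as_matrix().round(3))
```

```text
salt cap top [[ 0.60252836 -0.06059552]] scene low body crop [[ 0.59149799 -0.05119706]]
[[ 0.5958106  -0.05647914]] [[ 0.59106025 -0.05190331]]
coaster top ((599.71728515625, 149.36607360839844), 35.22834396362305) [599.42220622 149.60344212]
coaster scene ((599.8221435546875, 148.74217224121094), 34.6644287109375) [600.06051719 148.70565614]
basin rim front z.1 [[ 0.74033001  0.09700322]
 [ 0.73770574 -0.1222707 ]] rack [[ 0.70416629 -0.13661855]
 [ 0.70152994 -0.40770157]] purple [[0.66906156 0.07034878]] tea [[0.52482563 0.02557121]] sugar [[ 0.40305849 -0.30299988]]
[[ 0.894  0.447 -0.   ]
 [ 0.447 -0.894  0.001]
 [ 0.    -0.001 -1.   ]]
```

>>> apply_moves(steps=[[[1, 0.2, -0.2, -0.1, 0, 0, -0.08], [1, 0.4, -0.4, -0.2, 0, 0, -0.16], [1, 0.6, -0.6, -0.3, 0, 0, -0.24], [1, 0.8, -0.8, -0.4, 0, 0, -0.32], [1, 1, -1, -0.417, 0, 0, -0.4], [1, 1, -1, -0.417, 0, 0, -0.48], [1, 1, -1, -0.417, 0, 0, -0.56], [1, 1, -1, -0.417, 0, 0, -0.64], [1, 1, -1, -0.417, 0, 0, -0.704], [1, 1, -1, -0.417, 0, 0, -0.704]]], force=30)

```text
clock: 1.13
eef_pos: [0.3109, -0.353, 0.2815]
tcp_rot: [2.22, 2.222, -0.0]
contact_force: [-0.1, -0.1, 0.1]
grip_width: 0.0852
grasp_force: 0.0
```

>>> apply_moves(steps=[[[1, 0.2, 0.2, 0, 0, 0, 0], [1, 0.4, 0.4, 0, 0, 0, 0], [1, 0.6, 0.6, 0, 0, 0, 0], [1, 0.8, 0.8, 0, 0, 0, 0], [1, 1, 1, 0, 0, 0, 0], [1, 1, 1, 0, 0, 0, 0], [1, 1, 1, 0, 0, 0, 0], [1, 1, 1, 0, 0, 0, 0], [1, 1, 1, 0, 0, 0, 0], [1, 1, 1, 0, 0, 0, 0]]])

```text
clock: 1.97
eef_pos: [0.4302, -0.2344, 0.2814]
tcp_rot: [2.225, 2.217, -0.001]
contact_force: [-0.9, -0.0, 1.1]
grip_width: 0.0854
grasp_force: 0.0
```

>>> apply_moves(steps=[[[1, 0.2, 0.2, 0, 0, 0, 0], [1, 0.4, 0.4, 0, 0, 0, 0], [1, 0.6, 0.6, 0, 0, 0, 0], [1, 0.8, 0.8, 0, 0, 0, 0], [1, 1, 1, 0, 0, 0, 0], [1, 1, 1, 0, 0, 0, 0], [1, 1, 1, 0, 0, 0, 0], [1, 1, 1, 0, 0, 0, 0], [1, 1, 1, 0, 0, 0, 0], [1, 1, 1, 0, 0, 0, 0]]])

```text
clock: 2.8
eef_pos: [0.5503, -0.1148, 0.2815]
tcp_rot: [2.225, 2.217, -0.001]
contact_force: [0.6, -0.9, -0.6]
grip_width: 0.0854
grasp_force: 0.0
```

>>> apply_moves(steps=[[[1, 0.2, 0.2, 0, 0, 0, 0], [1, 0.35, 0.35, 0, 0, 0, 0], [1, 0.45, 0.425, 0, 0, 0, 0], [1, 0.45, 0.425, 0, 0, 0, 0], [1, 0.45, 0.425, 0, 0, 0, 0], [1, 0.45, 0.425, 0.1, 0, 0, 0], [1, 0.45, 0.425, 0.2, 0, 0, 0], [1, 0.45, 0.425, 0.25, 0, 0, 0], [1, 0.45, 0.425, 0.25, 0, 0, 0], [1, 0.45, 0.425, 0.25, 0, 0, 0]]])

```text
clock: 3.63
eef_pos: [0.6016, -0.0604, 0.2514]
tcp_rot: [-2.224, -2.219, 0.001]
contact_force: [-0.4, 0.2, 0.1]
grip_width: 0.0853
grasp_force: 0.0
```

Run:
```python
from h import *
w=ctrl.grab_frame("wrist"); c=ctrl.calibration("wrist"); print(c)
s=ctrl.grab_frame("scene")
cv2.imwrite("pics/w1.png",np.hstack([cv2.resize(w,(400,300)),cv2.resize(s[100:280,180:420],(400,300))])[:,:,::-1])
```

```text
{'fx': 349.3265531123371, 'fy': 349.3265531123371, 'cx': 319.21416264357157, 'cy': 241.0247017119205, 'dist': array([-0.0584804,  0.       ,  0.       ,  0.       ,  0.       ]), 'position': array([0.60150926, 0.00845214, 0.39437292]), 'rotation': array([-0.27296542, -0.00062241, -0.00359605])}
```

View pics/w1.png

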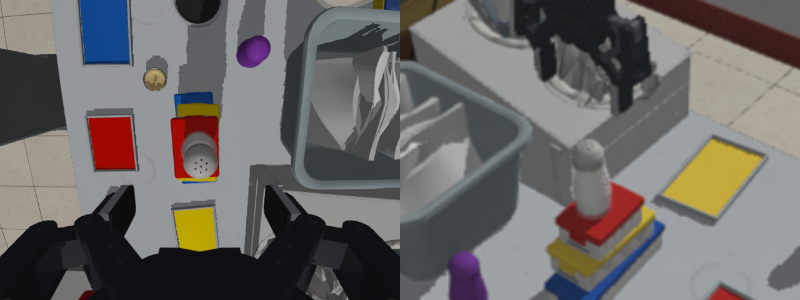

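The wrist view shows the cap holes at about (320,264), which puts the shaker at y -0.059, centred between the fingers. I'll descend and grip.

>>> apply_moves(steps=[[[1, 0, 0, 0.12, 0, 0, 0], [1, 0, 0, 0.25, 0, 0, 0], [1, 0, 0, 0.4, 0, 0, 0], [1, 0, 0, 0.55, 0, 0, 0], [1, 0, 0, 0.7, 0, 0, 0], [1, 0, 0, 0.82, 0, 0, 0], [1, 0, 0, 0.92, 0, 0, 0], [1, 0, 0, 0.97, 0, 0, 0], [0.6, 0, 0, 0.97, 0, 0, 0], [0.4, 0, 0, 0.97, 0, 0, 0]]], force=30)

```text
clock: 4.57
eef_pos: [0.6026, -0.0598, 0.1355]
tcp_rot: [2.222, 2.22, 0.001]
contact_force: [0.4, -0.5, -0.2]
grip_width: 0.064
grasp_force: 0.0
```

>>> apply_moves(steps=[[[0.2, 0, 0, 0, 0, 0, 0], [0, 0, 0, 0, 0, 0, 0], [0, 0, 0, 0, 0, 0, 0], [0, 0, 0, 0, 0, 0, 0], [0, 0, 0, 0, 0, 0, 0], [0, 0, 0, 0, 0, 0, 0], [0, 0, 0, 0, 0, 0, 0], [0, 0, 0, 0, 0, 0, 0], [0, 0, 0, 0, 0, 0, 0], [0, 0, 0, 0, 0, 0, 0]]])

```text
clock: 5.4
eef_pos: [0.6025, -0.0598, 0.1364]
tcp_rot: [2.221, 2.219, 0.001]
contact_force: [-1.6, 0.0, 6.3]
grip_width: 0.0409
grasp_force: 30.1
```

>>> apply_moves(steps=[[[0, 0, 0, -0.03, 0, 0, 0], [0, 0, 0, -0.08, 0, 0, 0], [0, 0, 0, -0.16, 0, 0, 0], [0, 0, 0, -0.26, 0, 0, 0], [0, 0, 0, -0.36, 0, 0, 0], [0, 0, 0, -0.46, 0, 0, 0], [0, 0, 0, -0.54, 0, 0, 0], [0, 0, 0, -0.58, 0, 0, 0], [0, 0, 0, -0.6, 0, 0, 0], [0, 0, 0, -0.6, 0, 0, 0]]])

```text
clock: 6.23
eef_pos: [0.6024, -0.0596, 0.2074]
tcp_rot: [2.222, 2.22, 0.001]
contact_force: [0.2, 1.1, -1.8]
grip_width: 0.041
grasp_force: 30.5
```

>>> apply_moves(steps=[[[0, 0.04, 0, 0, 0, 0, 0], [0, 0.12, 0, 0, 0, 0, 0], [0, 0.22, 0, 0, 0, 0, 0], [0, 0.34, 0, 0, 0, 0, 0], [0, 0.46, 0, 0, 0, 0, 0], [0, 0.58, 0, 0, 0, 0, 0], [0, 0.7, 0, 0, 0, 0, 0], [0, 0.79, 0, 0, 0, 0, 0], [0, 0.85, 0, 0, 0, 0, 0], [0, 0.87, 0, 0, 0, 0, 0]]])

```text
clock: 7.07
eef_pos: [0.6023, 0.0465, 0.2069]
tcp_rot: [-2.221, -2.222, -0.0]
contact_force: [0.8, -0.1, -1.2]
grip_width: 0.0409
grasp_force: 30.4
```

>>> apply_moves(steps=[[[0, 0.04, 0, 0, 0, 0, 0], [0, 0.12, 0, 0, 0, 0, 0], [0, 0.22, 0, 0, 0, 0, 0], [0, 0.34, 0, 0, 0, 0, 0], [0, 0.46, -0.01, 0, 0, 0, 0], [0, 0.58, -0.02, 0, 0, 0, 0], [0, 0.7, -0.02, 0, 0, 0, 0], [0, 0.79, -0.02, 0, 0, 0, 0], [0, 0.85, -0.02, 0, 0, 0, 0], [0, 0.87, -0.02, 0, 0, 0, 0]]])

```text
clock: 7.9
eef_pos: [0.6, 0.1509, 0.2069]
tcp_rot: [-2.221, -2.222, -0.0]
contact_force: [-0.8, -0.1, -0.8]
grip_width: 0.0406
grasp_force: 30.4
```

Run:
```python
from h import *
print(ctrl.sense()['eef_pos'],ctrl.sense()['grasp_force'],ctrl.sense()['grip_width'])
w=ctrl.grab_frame("wrist")
s=ctrl.grab_frame("scene"); t=ctrl.grab_frame("top")
cv2.imwrite("pics/w2.png",np.hstack([cv2.resize(w,(400,300)),cv2.resize(s[160:400,100:420],(400,300))])[:,:,::-1])
print([r for r in rects(t,'red',"top",.114)])
```

```text
[0.59997322 0.15088708 0.20686176] 30.444663081975705 0.040582809562132074
[([326.0, 311.0], 435.3, -85.9, 68.0, 86.9, -89.0), ([314.0, 212.0], 594.2, -68.0, 61.6, 82.9, -87.7)]
```

View pics/w2.png

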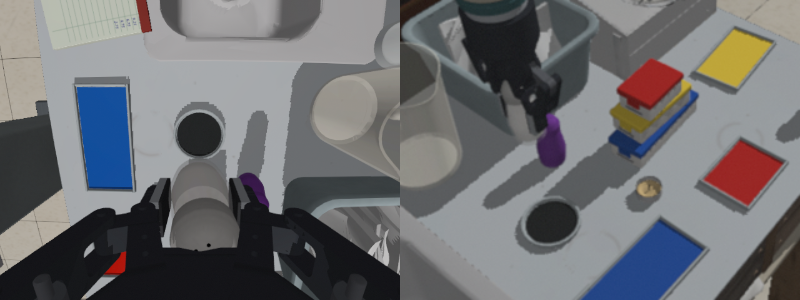

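The wrist view shows the salt shaker upright in the fingers with the coaster at about (200,134) of the left half. The scene view shows the pile undisturbed. Lowering.

>>> apply_moves(steps=[[[0, 0, 0, 0.05, 0, 0, 0], [0, -0.01, 0, 0.15, 0, 0, 0], [0, -0.015, 0, 0.28, 0, 0, 0], [0, -0.015, 0, 0.42, 0, 0, 0], [0, -0.015, 0, 0.56, 0, 0, 0], [0, -0.015, 0, 0.7, 0, 0, 0], [0, -0.015, 0, 0.83, 0, 0, 0], [0, -0.015, 0, 0.93, 0, 0, 0], [0, -0.015, 0, 0.98, 0, 0, 0], [0, -0.015, 0, 1, 0, 0, 0]]])

```text
clock: 8.88
eef_pos: [0.5993, 0.1466, 0.0855]
tcp_rot: [-2.223, -2.218, 0.003]
contact_force: [0.6, -0.8, -1.0]
grip_width: 0.041
grasp_force: 30.5
```

>>> apply_moves(steps=[[[0, 0, 0, 0.06, 0, 0, 0], [0, 0, 0, 0.13, 0, 0, 0], [0, 0, 0, 0.21, 0, 0, 0], [0, 0, 0, 0.28, 0, 0, 0], [0, 0, 0, 0.34, 0, 0, 0], [0, 0, 0, 0.39, 0, 0, 0], [0, 0, 0, 0.43, 0, 0, 0], [0, 0, 0, 0.46, 0, 0, 0], [0, 0, 0, 0.48, 0, 0, 0], [0, 0, 0, 0.49, 0, 0, 0]]])

```text
clock: 9.72
eef_pos: [0.6, 0.1474, 0.0278]
tcp_rot: [-2.223, -2.22, 0.0]
contact_force: [-0.7, -0.6, -1.0]
grip_width: 0.0409
grasp_force: 30.5
```

>>> apply_moves(steps=[[[0, 0, 0, 0.005, 0, 0, 0], [0, 0, 0, 0.01, 0, 0, 0], [0, 0, 0, 0.015, 0, 0, 0], [0.52, 0, 0, 0.015, 0, 0, 0], [0.56, 0, 0, 0.015, 0, 0, 0], [0.6, 0, 0, 0.015, 0, 0, 0], [0.7, 0, 0, 0.015, 0, 0, 0], [0.85, 0, 0, 0.015, 0, 0, 0], [0.85, 0, 0, 0.015, 0, 0, 0], [0.85, 0, 0, 0.015, 0, 0, 0]]])

```text
clock: 10.55
eef_pos: [0.6001, 0.1474, 0.0264]
tcp_rot: [2.223, 2.22, 0.0]
contact_force: [0.0, 0.2, -0.3]
grip_width: 0.0728
grasp_force: 0.0
```

>>> apply_moves(steps=[[[0.85, 0, 0, 0, 0, 0, 0], [0.85, 0, 0, -0.05, 0, 0, 0], [0.85, 0, 0, -0.15, 0, 0, 0], [0.85, 0, 0, -0.3, 0, 0, 0], [0.85, 0, 0, -0.5, 0, 0, 0], [0.85, 0, 0, -0.7, 0, 0, 0], [0.85, 0, 0, -0.85, 0, 0, 0], [0.85, 0, 0, -1, 0, 0, 0], [0.85, 0, 0, -1, 0, 0, 0], [0.85, 0, 0, -1, 0, 0, 0]]])

```text
clock: 11.38
eef_pos: [0.6007, 0.1475, 0.1477]
tcp_rot: [2.221, 2.219, 0.003]
contact_force: [-0.7, 0.1, -0.9]
grip_width: 0.0728
grasp_force: 0.0
```

Run:
```python
from h import *
print(ctrl.sense()['eef_pos'],ctrl.sense()['grip_width'])
s=ctrl.grab_frame("scene"); t=ctrl.grab_frame("top")
cv2.imwrite("pics/w3.png",np.hstack([cv2.resize(t[150:290,140:380],(400,300)),cv2.resize(s[160:400,100:420],(400,300))])[:,:,::-1])
print([r for r in rects(t,'red',"top",.114)])
```

```text
[0.60071526 0.1474708  0.14767692] 0.07277320437167098
[([326.0, 311.0], 435.2, -85.9, 68.0, 86.9, -89.0), ([314.0, 212.0], 594.3, -68.0, 61.5, 82.8, -87.8)]
```

View pics/w3.png

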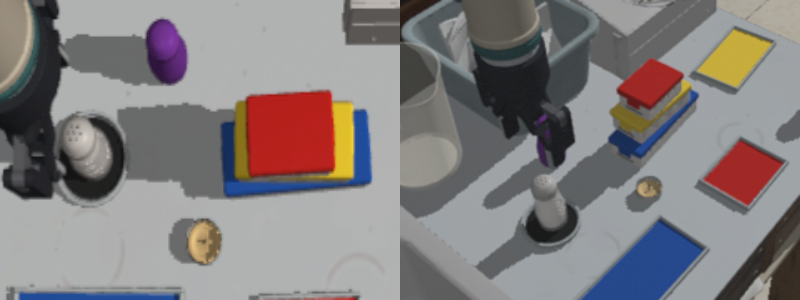

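The salt shaker stands upright on the coaster in both views. Next is the red box, centred at (0.594,-0.068).

>>> apply_moves(steps=[[[1, -0.1, 0, 0, 0, 0, 0], [1, -0.25, 0, 0, 0, 0, 0], [1, -0.45, -0.02, 0, 0, 0, 0], [1, -0.65, -0.04, 0, 0, 0, 0], [1, -0.8, -0.055, 0, 0, 0, 0], [1, -0.9, -0.055, 0, 0, 0, 0], [1, -0.9, -0.055, 0, 0, 0, 0], [1, -0.9, -0.055, 0, 0, 0, 0], [1, -0.9, -0.055, 0, 0, 0, 0], [1, -0.9, -0.055, 0, 0, 0, 0]]])

```text
clock: 12.32
eef_pos: [0.5934, 0.0403, 0.1461]
tcp_rot: [-2.221, -2.221, -0.0]
contact_force: [-0.2, 0.4, -0.5]
grip_width: 0.0858
grasp_force: 0.0
```

>>> apply_moves(steps=[[[1, -0.1, 0, 0, 0, 0, -0.02], [1, -0.25, 0, 0, 0, 0, -0.024], [1, -0.45, 0, 0, 0, 0, -0.024], [1, -0.65, 0, 0, 0, 0, -0.024], [1, -0.8, 0, 0, 0, 0, -0.024], [1, -0.9, 0, 0, 0, 0, -0.024], [1, -0.9, 0, 0, 0, 0, -0.024], [1, -0.9, 0, 0, 0, 0, -0.024], [1, -0.9, 0, 0, 0, 0, -0.024], [1, -0.9, 0, 0, 0, 0, -0.024]]])

```text
clock: 13.15
eef_pos: [0.5931, -0.0672, 0.1463]
tcp_rot: [-2.179, -2.263, -0.001]
contact_force: [0.8, -0.5, 0.8]
grip_width: 0.0856
grasp_force: 0.0
```

>>> apply_moves(steps=[[[1, 0, 0, 0.06, 0, 0, 0], [1, 0, 0, 0.14, 0, 0, 0], [1, 0, 0, 0.24, 0, 0, 0], [1, 0, 0, 0.34, 0, 0, 0], [1, 0, 0, 0.42, 0, 0, 0], [1, 0, 0, 0.47, 0, 0, 0], [1, 0, 0, 0.5, 0, 0, 0], [1, 0, 0, 0.51, 0, 0, 0], [0.8, 0, 0, 0.51, 0, 0, 0], [0.7, 0, 0, 0.51, 0, 0, 0]]])

```text
clock: 13.98
eef_pos: [0.5938, -0.0687, 0.0856]
tcp_rot: [2.18, 2.261, 0.001]
contact_force: [-0.2, -0.0, 2.4]
grip_width: 0.0641
grasp_force: 1.3
```

>>> apply_moves(steps=[[[0.6, 0, 0, 0, 0, 0, 0], [0.5, 0, 0, 0, 0, 0, 0], [0.4, 0, 0, 0, 0, 0, 0], [0.2, 0, 0, 0, 0, 0, 0], [0, 0, 0, 0, 0, 0, 0], [0, 0, 0, 0, 0, 0, 0], [0, 0, 0, 0, 0, 0, 0], [0, 0, 0, 0, 0, 0, 0], [0, 0, 0, 0, 0, 0, 0], [0, 0, 0, 0, 0, 0, 0]]])

```text
clock: 14.82
eef_pos: [0.5939, -0.0688, 0.0859]
tcp_rot: [2.179, 2.26, 0.001]
contact_force: [0.7, -0.0, 6.5]
grip_width: 0.0616
grasp_force: 35.0
```

>>> apply_moves(steps=[[[0, 0, 0, -0.02, 0, 0, 0], [0, 0, 0, -0.06, 0, 0, 0], [0, 0, 0, -0.12, 0, 0, 0], [0, 0, 0, -0.2, 0, 0, 0], [0, 0, 0, -0.28, 0, 0, 0], [0, 0, 0, -0.36, 0, 0, 0], [0, 0, 0, -0.43, 0, 0, 0], [0, 0, 0, -0.48, 0, 0, 0], [0, 0, 0, -0.5, 0, 0, 0], [0, 0, 0, -0.5, 0, 0, 0]]])

```text
clock: 15.65
eef_pos: [0.5936, -0.0687, 0.1461]
tcp_rot: [2.179, 2.261, 0.001]
contact_force: [0.3, -0.0, -1.0]
grip_width: 0.0614
grasp_force: 34.2
```

>>> apply_moves(steps=[[[0, 0, -0.04, 0, 0, 0, 0], [0, 0, -0.1, 0, 0, 0, 0], [0, -0.01, -0.18, 0, 0, 0, 0], [0, -0.02, -0.27, 0, 0, 0, 0], [0, -0.03, -0.36, 0, 0, 0, 0], [0, -0.04, -0.45, 0, 0, 0, 0], [0, -0.05, -0.53, 0, 0, 0, 0], [0, -0.058, -0.59, 0, 0, 0, 0], [0, -0.058, -0.63, 0, 0, 0, 0], [0, -0.058, -0.65, 0, 0, 0, 0]]])

```text
clock: 16.48
eef_pos: [0.5147, -0.0785, 0.1453]
tcp_rot: [2.181, 2.261, 0.0]
contact_force: [-0.8, -0.1, -1.6]
grip_width: 0.0616
grasp_force: 34.2
```

>>> apply_moves(steps=[[[0, 0, -0.04, 0, 0, 0, 0], [0, 0, -0.1, 0, 0, 0, 0], [0, -0.01, -0.18, 0, 0, 0, 0.013], [0, -0.02, -0.27, 0, 0, 0, 0.013], [0, -0.03, -0.36, 0, 0, 0, 0.013], [0, -0.04, -0.45, 0, 0, 0, 0.013], [0, -0.05, -0.53, 0, 0, 0, 0.013], [0, -0.058, -0.59, 0, 0, 0, 0.013], [0, -0.058, -0.63, 0, 0, 0, 0.013], [0, -0.058, -0.65, 0, 0, 0, 0.013]]])

```text
clock: 17.32
eef_pos: [0.437, -0.0883, 0.1453]
tcp_rot: [2.204, 2.239, 0.0]
contact_force: [-0.6, 1.0, -0.6]
grip_width: 0.0612
grasp_force: 34.2
```

>>> apply_moves(steps=[[[0, 0, 0, 0.05, 0, 0, 0], [0, 0, 0, 0.14, 0, 0, 0], [0, 0, 0.01, 0.27, 0, 0, 0], [0, 0, 0.01, 0.41, 0, 0, 0], [0, 0, 0.01, 0.55, 0, 0, 0], [0, 0, 0.01, 0.69, 0, 0, 0], [0, 0, 0.01, 0.81, 0, 0, 0], [0, 0, 0.01, 0.91, 0, 0, 0], [0, 0, 0.01, 0.97, 0, 0, 0], [0, 0, 0.01, 1, 0, 0, 0]]])

```text
clock: 18.15
eef_pos: [0.4388, -0.088, 0.0239]
tcp_rot: [-2.202, -2.238, 0.001]
contact_force: [0.3, 0.2, -1.5]
grip_width: 0.0615
grasp_force: 34.2
```

>>> apply_moves(steps=[[[0, 0, 0, 0.02, 0, 0, 0], [0, 0, 0, 0.04, 0, 0, 0], [0, 0, 0, 0.06, 0, 0, 0], [0, 0, 0, 0.075, 0, 0, 0], [0, 0, 0, 0.085, 0, 0, 0], [0, 0, 0, 0.09, 0, 0, 0], [0, 0, 0, 0.095, 0, 0, 0], [0, 0, 0, 0.095, 0, 0, 0], [0, 0, 0, 0.095, 0, 0, 0], [0, 0, 0, 0.095, 0, 0, 0]]])

```text
clock: 18.98
eef_pos: [0.4391, -0.0883, 0.0138]
tcp_rot: [2.203, 2.239, 0.0]
contact_force: [-0.9, 0.5, -2.2]
grip_width: 0.0614
grasp_force: 34.2
```

>>> apply_moves(steps=[[[0, 0, 0, 0.004, 0, 0, 0], [0, 0, 0, 0.008, 0, 0, 0], [0, 0, 0, 0.01, 0, 0, 0], [0.74, 0, 0, 0.01, 0, 0, 0], [0.76, 0, 0, 0.01, 0, 0, 0], [0.8, 0, 0, 0.01, 0, 0, 0], [0.9, 0, 0, 0.01, 0, 0, 0], [0.95, 0, 0, 0.01, 0, 0, 0], [0.95, 0, 0, 0.01, 0, 0, 0], [0.95, 0, 0, 0.01, 0, 0, 0]]])

```text
clock: 19.82
eef_pos: [0.439, -0.0882, 0.0125]
tcp_rot: [2.203, 2.239, -0.0]
contact_force: [-0.0, 0.0, 0.6]
grip_width: 0.0811
grasp_force: 0.0
```

>>> apply_moves(steps=[[[1, 0, 0, 0, 0, 0, 0], [1, 0, 0, -0.05, 0, 0, 0], [1, 0, 0, -0.15, 0, 0, 0], [1, 0, 0, -0.3, 0, 0, 0], [1, 0, 0, -0.5, 0, 0, 0], [1, 0, 0, -0.7, 0, 0, 0], [1, 0, 0, -0.85, 0, 0, 0], [1, 0, 0, -1, 0, 0, 0], [1, 0, 0, -1, 0, 0, 0], [1, 0, 0, -1, 0, 0, 0]]])

```text
clock: 20.65
eef_pos: [0.4396, -0.0884, 0.1336]
tcp_rot: [2.202, 2.237, 0.002]
contact_force: [-0.6, 0.8, -0.3]
grip_width: 0.0855
grasp_force: 0.0
```

Run:
```python
from h import *
print(ctrl.sense()['eef_pos'],ctrl.sense()['grip_width'])
s=ctrl.grab_frame("scene"); t=ctrl.grab_frame("top"); w=ctrl.grab_frame("wrist")
cv2.imwrite("pics/w4.png",np.hstack([cv2.resize(w,(400,300)),cv2.resize(s[160:400,180:500],(400,300))])[:,:,::-1])
print(rects(t,'yellow',"top",.076), rects(t,'blue','top',.038))
print(rects(s,'yellow',"scene",.076), rects(s,'red','scene',.041))
print(rects(w,'red','wrist',.041),rects(w,'yellow','wrist',.076))
```

```text
[ 0.43962321 -0.08843088  0.13357344] 0.08548387618510395
[([436.0, 224.0], 579.5, -273.7, 71.2, 124.5, -84.2), ([316.0, 215.0], 596.7, -71.6, 61.3, 118.7, 88.4)] [([198.0, 308.0], 444.2, 131.7, 73.0, 164.4, 89.5), ([357.0, 219.0], 598.3, -144.1, 17.5, 59.4, -1.5)]
[([300.0, 240.0], 595.3, -64.4, 62.9, 128.3, 89.4)] [([376.0, 286.0], 437.0, -85.1, 60.8, 84.8, -88.9)]
[([320.0, 231.0], 437.7, -81.5, 66.4, 91.6, -89.1)] [([503.0, 452.0], 574.4, -236.8, 13.6, 53.8, -84.8), ([576.0, 231.0], 593.9, -70.5, 64.8, 118.5, 89.2)]
```

View pics/w4.png

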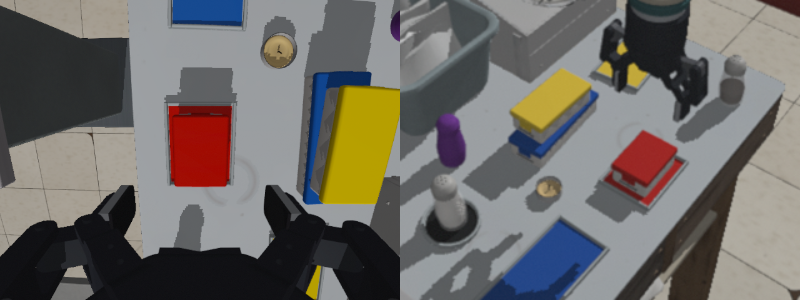

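The wrist view shows the red box sitting inside the red tray's lip. The yellow lid is at (0.597,-0.072), with its long axis about -1.5° off +y. Next is the yellow box.

>>> apply_moves(steps=[[[1, 0, 0.08, 0, 0, 0, 0], [1, 0.02, 0.2, 0, 0, 0, 0], [1, 0.04, 0.35, 0, 0, 0, 0], [1, 0.06, 0.5, 0, 0, 0, 0], [1, 0.08, 0.65, 0, 0, 0, 0], [1, 0.1, 0.8, 0, 0, 0, 0], [1, 0.12, 0.92, 0, 0, 0, 0], [1, 0.12, 1, 0, 0, 0, 0], [1, 0.12, 1, 0, 0, 0, 0], [1, 0.12, 1, 0, 0, 0, 0]]])

```text
clock: 21.63
eef_pos: [0.5585, -0.0718, 0.1316]
tcp_rot: [-2.202, -2.238, 0.002]
contact_force: [-1.1, 0.5, 0.6]
grip_width: 0.0857
grasp_force: 0.0
```

>>> apply_moves(steps=[[[1, 0, 0.08, 0, 0, 0, 0.01], [1, 0, 0.18, 0, 0, 0, 0.025], [1, 0, 0.26, 0, 0, 0, 0.025], [1, 0, 0.3, 0, 0, 0, 0.025], [1, 0, 0.3, 0, 0, 0, 0.025], [1, 0, 0.3, 0, 0, 0, 0.025], [1, 0, 0.3, 0.05, 0, 0, 0.025], [1, 0, 0.3, 0.1, 0, 0, 0.025], [1, 0, 0.3, 0.1, 0, 0, 0.025], [1, 0, 0.3, 0.1, 0, 0, 0.025]]])

```text
clock: 22.47
eef_pos: [0.5939, -0.0712, 0.1198]
tcp_rot: [-2.246, -2.194, 0.002]
contact_force: [0.3, -1.0, -0.4]
grip_width: 0.0855
grasp_force: 0.0
```

Good. Down 0.072 and close.

>>> apply_moves(steps=[[[1, 0, 0.02, 0.06, 0, 0, 0], [1, 0, 0.02, 0.15, 0, 0, 0], [1, 0, 0.02, 0.26, 0, 0, 0], [1, 0, 0.02, 0.37, 0, 0, 0], [1, 0, 0.02, 0.47, 0, 0, 0], [1, 0, 0.02, 0.54, 0, 0, 0], [1, 0, 0.02, 0.58, 0, 0, 0], [1, 0, 0.02, 0.6, 0, 0, 0], [0.8, 0, 0.02, 0.6, 0, 0, 0], [0.7, 0, 0.02, 0.6, 0, 0, 0]]])

```text
clock: 23.3
eef_pos: [0.5975, -0.0715, 0.0488]
tcp_rot: [2.247, 2.195, 0.001]
contact_force: [0.2, 0.4, -0.1]
grip_width: 0.0641
grasp_force: 0.2
```

>>> apply_moves(steps=[[[0.6, 0, 0, 0, 0, 0, 0], [0.5, 0, 0, 0, 0, 0, 0], [0.4, 0, 0, 0, 0, 0, 0], [0.2, 0, 0, 0, 0, 0, 0], [0, 0, 0, 0, 0, 0, 0], [0, 0, 0, 0, 0, 0, 0], [0, 0, 0, 0, 0, 0, 0], [0, 0, 0, 0, 0, 0, 0], [0, 0, 0, 0, 0, 0, 0], [0, 0, 0, 0, 0, 0, 0]]])

```text
clock: 24.13
eef_pos: [0.5977, -0.0715, 0.0492]
tcp_rot: [2.246, 2.195, 0.001]
contact_force: [0.0, -0.0, 5.8]
grip_width: 0.0617
grasp_force: 35.5
```

>>> apply_moves(steps=[[[0, 0, 0, -0.02, 0, 0, 0], [0, 0, 0, -0.06, 0, 0, 0], [0, 0, 0, -0.12, 0, 0, 0], [0, 0, 0, -0.2, 0, 0, 0], [0, 0, 0, -0.28, 0, 0, 0], [0, 0, 0, -0.36, 0, 0, 0], [0, 0, 0, -0.43, 0, 0, 0], [0, 0, 0, -0.48, 0, 0, 0], [0, 0, 0, -0.5, 0, 0, 0], [0, 0, 0, -0.5, 0, 0, 0]]])

```text
clock: 24.97
eef_pos: [0.5976, -0.0715, 0.1095]
tcp_rot: [2.246, 2.194, 0.001]
contact_force: [-0.4, -0.7, -1.8]
grip_width: 0.0615
grasp_force: 34.6
```

>>> apply_moves(steps=[[[0, -0.04, 0, 0, 0, 0, 0], [0, -0.12, 0, 0, 0, 0, 0], [0, -0.23, 0, 0, 0, 0, 0], [0, -0.36, 0, 0, 0, 0, 0], [0, -0.49, 0, 0, 0, 0, 0], [0, -0.62, 0, 0, 0, 0, 0], [0, -0.74, 0, 0, 0, 0, 0], [0, -0.83, 0, 0, 0, 0, 0], [0, -0.89, 0, 0, 0, 0, 0], [0, -0.92, 0, 0, 0, 0, 0]]])

```text
clock: 25.8
eef_pos: [0.5945, -0.1833, 0.1085]
tcp_rot: [2.248, 2.194, -0.0]
contact_force: [-0.1, 0.3, -2.2]
grip_width: 0.0616
grasp_force: 34.6
```

>>> apply_moves(steps=[[[0, -0.04, 0, 0, 0, 0, -0.01], [0, -0.12, 0, 0, 0, 0, -0.02], [0, -0.23, 0.01, 0, 0, 0, -0.03], [0, -0.36, 0.01, 0, 0, 0, -0.04], [0, -0.49, 0.01, 0, 0, 0, -0.05], [0, -0.62, 0.01, 0, 0, 0, -0.06], [0, -0.74, 0.01, 0, 0, 0, -0.07], [0, -0.83, 0.01, 0, 0, 0, -0.079], [0, -0.89, 0.01, 0, 0, 0, -0.079], [0, -0.91, 0.01, 0, 0, 0, -0.079]]])

```text
clock: 26.63
eef_pos: [0.5934, -0.2917, 0.1085]
tcp_rot: [2.107, 2.33, -0.0]
contact_force: [0.4, -0.4, -2.9]
grip_width: 0.0614
grasp_force: 34.6
```

>>> apply_moves(steps=[[[0, 0, 0, 0.05, 0, 0, 0], [0, 0, 0, 0.12, 0, 0, 0], [0, 0, 0, 0.2, 0, 0, 0], [0, 0, 0, 0.28, 0, 0, 0], [0, 0, 0, 0.36, 0, 0, 0], [0, 0, 0, 0.43, 0, 0, 0], [0, 0, 0, 0.48, 0, 0, 0], [0, 0, 0, 0.5, 0, 0, 0], [0, 0, 0, 0.5, 0, 0, 0], [0, 0, 0, 0.5, 0, 0, 0]]])

```text
clock: 27.47
eef_pos: [0.5934, -0.291, 0.0486]
tcp_rot: [2.106, 2.33, -0.0]
contact_force: [0.7, 0.5, -1.3]
grip_width: 0.0614
grasp_force: 34.6
```

>>> apply_moves(steps=[[[0, 0, 0, 0.04, 0, 0, 0], [0, 0, 0, 0.08, 0, 0, 0], [0, 0, 0, 0.13, 0, 0, 0], [0, 0, 0, 0.18, 0, 0, 0], [0, 0, 0, 0.22, 0, 0, 0], [0, 0, 0, 0.25, 0, 0, 0], [0, 0, 0, 0.27, 0, 0, 0], [0, 0, 0, 0.28, 0, 0, 0], [0, 0, 0, 0.28, 0, 0, 0], [0, 0, 0, 0.28, 0, 0, 0]]])

```text
clock: 28.3
eef_pos: [0.5935, -0.291, 0.0151]
tcp_rot: [2.106, 2.33, 0.0]
contact_force: [0.7, 0.1, -1.8]
grip_width: 0.0616
grasp_force: 34.6
```

>>> apply_moves(steps=[[[0, 0, 0, 0.004, 0, 0, 0], [0, 0, 0, 0.008, 0, 0, 0], [0, 0, 0, 0.01, 0, 0, 0], [0.74, 0, 0, 0.01, 0, 0, 0], [0.76, 0, 0, 0.01, 0, 0, 0], [0.8, 0, 0, 0.01, 0, 0, 0], [0.9, 0, 0, 0.01, 0, 0, 0], [0.95, 0, 0, 0.01, 0, 0, 0], [0.95, 0, 0, 0.01, 0, 0, 0], [0.95, 0, 0, 0.01, 0, 0, 0]]])

```text
clock: 29.13
eef_pos: [0.5933, -0.291, 0.0138]
tcp_rot: [2.106, 2.331, -0.0]
contact_force: [0.6, -0.3, 1.0]
grip_width: 0.0813
grasp_force: 0.0
```

>>> apply_moves(steps=[[[1, 0, 0, 0, 0, 0, 0], [1, 0, 0, -0.05, 0, 0, 0], [1, 0, 0, -0.15, 0, 0, 0], [1, 0, 0, -0.3, 0, 0, 0], [1, 0, 0, -0.5, 0, 0, 0], [1, 0, 0, -0.7, 0, 0, 0], [1, 0, 0, -0.85, 0, 0, 0], [1, 0, 0, -1, 0, 0, 0], [1, 0, 0, -1, 0, 0, 0], [1, 0, 0, -1, 0, 0, 0]]])

```text
clock: 29.97
eef_pos: [0.5941, -0.2914, 0.1358]
tcp_rot: [2.104, 2.328, 0.001]
contact_force: [-0.8, -0.4, -0.5]
grip_width: 0.0858
grasp_force: 0.0
```

Run:
```python
from h import *
print(ctrl.sense()['eef_pos'],ctrl.sense()['grip_width'])
s=ctrl.grab_frame("scene"); t=ctrl.grab_frame("top"); w=ctrl.grab_frame("wrist")
cv2.imwrite("pics/w5.png",np.hstack([cv2.resize(w,(400,300)),cv2.resize(s[130:370,200:520],(400,300))])[:,:,::-1])
print(rects(t,'yellow',"top",.041), rects(t,'blue','top',.038),rects(t,'red','top',.041))
print(rects(s,'blue','scene',.038), rects(s,'yellow','scene',.041))
print(rects(w,'blue','wrist',.038),rects(w,'yellow','wrist',.041))
```

```text
[ 0.59405247 -0.29139115  0.13582978] 0.0858016069745723
[([417.0, 222.0], 583.9, -257.9, 74.0, 80.7, -84.1)] [([198.0, 309.0], 444.2, 131.7, 73.1, 164.4, 89.5), ([317.0, 221.0], 595.0, -74.5, 60.6, 154.4, -86.5)] [([326.0, 311.0], 437.1, -87.4, 74.1, 94.7, -89.0), ([84.0, 268.0], 514.5, 330.5, 10.8, 86.2, -81.5)]
[([291.0, 384.0], 431.0, 153.7, 72.7, 161.3, 89.4), ([314.0, 239.0], 599.6, -111.1, 53.5, 77.2, -87.7)] [([368.0, 195.0], 590.3, -281.9, 62.0, 134.3, -83.7)]
[([357.0, 18.0], 600.3, -145.9, 22.9, 59.4, 6.2)] [([321.0, 230.0], 592.6, -285.9, 66.8, 126.1, -84.3)]
```

View pics/w5.png

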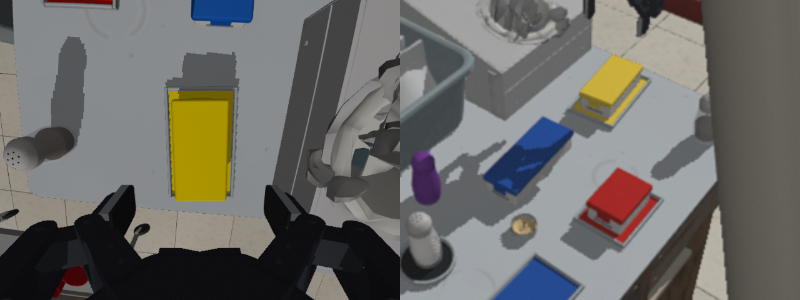

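The wrist view shows the yellow box inside the yellow tray's lip. The blue lid is at (0.595,-0.0745), with its long axis +3.5° off +y.

>>> apply_moves(steps=[[[1, 0.08, 0, 0, 0, 0, 0], [1, 0.2, 0.02, 0, 0, 0, 0], [1, 0.35, 0.04, 0, 0, 0, 0], [1, 0.5, 0.06, 0, 0, 0, 0], [1, 0.65, 0.08, 0, 0, 0, 0], [1, 0.8, 0.095, 0, 0, 0, 0], [1, 0.9, 0.095, 0, 0, 0, 0], [1, 0.9, 0.095, 0, 0, 0, 0], [1, 0.9, 0.095, 0, 0, 0, 0], [1, 0.9, 0.095, 0, 0, 0, 0]]])

```text
clock: 30.95
eef_pos: [0.5939, -0.1825, 0.1338]
tcp_rot: [2.105, 2.331, -0.001]
contact_force: [0.2, -0.8, -0.6]
grip_width: 0.0851
grasp_force: 0.0
```

>>> apply_moves(steps=[[[1, 0.08, 0, 0, 0, 0, 0.01], [1, 0.2, 0.02, 0, 0, 0, 0.02], [1, 0.35, 0.04, 0, 0, 0, 0.026], [1, 0.5, 0.06, 0, 0, 0, 0.026], [1, 0.65, 0.08, 0, 0, 0, 0.026], [1, 0.8, 0.095, 0, 0, 0, 0.026], [1, 0.9, 0.095, 0, 0, 0, 0.026], [1, 0.9, 0.095, 0.05, 0, 0, 0.026], [1, 0.9, 0.095, 0.1, 0, 0, 0.026], [1, 0.9, 0.095, 0.1, 0, 0, 0.026]]])

```text
clock: 31.78
eef_pos: [0.5933, -0.0747, 0.1201]
tcp_rot: [-2.153, -2.285, 0.003]
contact_force: [-0.5, 0.6, -0.5]
grip_width: 0.0854
grasp_force: 0.0
```

Down 0.109 to TCP 0.011, then grip.

>>> apply_moves(steps=[[[1, 0, 0, 0.08, 0, 0, 0], [1, 0, 0, 0.2, 0, 0, 0], [1, 0, 0, 0.35, 0, 0, 0], [1, 0, 0, 0.5, 0, 0, 0], [1, 0, 0, 0.64, 0, 0, 0], [1, 0, 0, 0.76, 0, 0, 0], [1, 0, 0, 0.85, 0, 0, 0], [1, 0, 0, 0.89, 0, 0, 0], [1, 0, 0, 0.9, 0, 0, 0], [0.8, 0, 0, 0.9, 0, 0, 0]]])

```text
clock: 32.62
eef_pos: [0.5943, -0.0741, 0.0136]
tcp_rot: [2.154, 2.287, -0.0]
contact_force: [-0.2, 0.0, 0.3]
grip_width: 0.0755
grasp_force: 0.0
```

>>> apply_moves(steps=[[[0.7, 0, 0, 0, 0, 0, 0], [0.6, 0, 0, 0, 0, 0, 0], [0.5, 0, 0, 0, 0, 0, 0], [0.3, 0, 0, 0, 0, 0, 0], [0, 0, 0, 0, 0, 0, 0], [0, 0, 0, 0, 0, 0, 0], [0, 0, 0, 0, 0, 0, 0], [0, 0, 0, 0, 0, 0, 0], [0, 0, 0, 0, 0, 0, 0], [0, 0, 0, 0, 0, 0, 0]]], force=40)

```text
clock: 33.45
eef_pos: [0.5952, -0.074, 0.0148]
tcp_rot: [2.152, 2.286, 0.002]
contact_force: [0.1, -0.5, 5.9]
grip_width: 0.0613
grasp_force: 46.0
```

>>> apply_moves(steps=[[[0, 0, 0, -0.02, 0, 0, 0], [0, 0, 0, -0.06, 0, 0, 0], [0, 0, 0, -0.12, 0, 0, 0], [0, 0, 0, -0.2, 0, 0, 0], [0, 0, 0, -0.28, 0, 0, 0], [0, 0, 0, -0.36, 0, 0, 0], [0, 0, 0, -0.43, 0, 0, 0], [0, 0, 0, -0.48, 0, 0, 0], [0, 0, 0, -0.5, 0, 0, 0], [0, 0, 0, -0.5, 0, 0, 0]]])

```text
clock: 34.28
eef_pos: [0.5947, -0.0738, 0.0747]
tcp_rot: [2.153, 2.286, 0.001]
contact_force: [0.5, 0.5, -1.8]
grip_width: 0.061
grasp_force: 45.1
```

>>> apply_moves(steps=[[[0, 0, -0.04, 0, 0, 0, 0], [0, 0.02, -0.12, 0, 0, 0, 0], [0, 0.04, -0.22, 0, 0, 0, 0], [0, 0.06, -0.34, 0, 0, 0, 0], [0, 0.09, -0.47, 0, 0, 0, 0], [0, 0.12, -0.6, 0, 0, 0, 0], [0, 0.15, -0.72, 0, 0, 0, 0], [0, 0.18, -0.82, 0, 0, 0, 0], [0, 0.2, -0.88, 0, 0, 0, 0], [0, 0.2, -0.9, 0, 0, 0, 0]]])

```text
clock: 35.12
eef_pos: [0.4822, -0.0554, 0.0733]
tcp_rot: [-2.152, -2.285, 0.002]
contact_force: [0.2, 0.4, -2.1]
grip_width: 0.0612
grasp_force: 45.0
```

>>> apply_moves(steps=[[[0, 0.04, -0.02, 0, 0, 0, 0], [0, 0.12, -0.05, 0, 0, 0, 0], [0, 0.22, -0.08, 0, 0, 0, 0], [0, 0.34, -0.11, 0, 0, 0, 0], [0, 0.46, -0.14, 0, 0, 0, 0], [0, 0.58, -0.17, 0, 0, 0, 0], [0, 0.69, -0.2, 0, 0, 0, 0], [0, 0.78, -0.22, 0, 0, 0, 0], [0, 0.83, -0.233, 0, 0, 0, 0], [0, 0.85, -0.233, 0, 0, 0, 0]]])

```text
clock: 35.95
eef_pos: [0.4504, 0.0452, 0.0737]
tcp_rot: [-2.152, -2.289, 0.0]
contact_force: [-0.7, -0.1, -1.7]
grip_width: 0.0613
grasp_force: 45.0
```

>>> apply_moves(steps=[[[0, 0.04, 0, 0, 0, 0, 0.005], [0, 0.12, 0, 0, 0, 0, 0.01], [0, 0.22, 0, 0, 0, 0, 0.015], [0, 0.34, 0, 0, 0, 0, 0.02], [0, 0.46, 0, 0, 0, 0, 0.025], [0, 0.57, 0, 0, 0, 0, 0.03], [0, 0.67, 0, 0, 0, 0, 0.035], [0, 0.74, 0, 0, 0, 0, 0.043], [0, 0.79, 0, 0, 0, 0, 0.043], [0, 0.8, 0, 0, 0, 0, 0.043]]])

```text
clock: 36.78
eef_pos: [0.4455, 0.1403, 0.0737]
tcp_rot: [2.229, 2.214, 0.001]
contact_force: [-0.0, 1.1, -2.4]
grip_width: 0.0611
grasp_force: 45.0
```

>>> apply_moves(steps=[[[0, 0, 0, 0.04, 0, 0, 0], [0, 0, 0, 0.1, 0, 0, 0], [0, 0, 0, 0.18, 0, 0, 0], [0, 0, 0, 0.26, 0, 0, 0], [0, 0, 0, 0.33, 0, 0, 0], [0, 0, 0, 0.39, 0, 0, 0], [0, 0, 0, 0.43, 0, 0, 0], [0, 0, 0, 0.45, 0, 0, 0], [0, 0, 0, 0.46, 0, 0, 0], [0, 0, 0, 0.46, 0, 0, 0]]])

```text
clock: 37.62
eef_pos: [0.4452, 0.1397, 0.0184]
tcp_rot: [2.23, 2.213, -0.0]
contact_force: [0.7, -0.2, -2.6]
grip_width: 0.0607
grasp_force: 45.0
```

>>> apply_moves(steps=[[[0, 0, 0, 0.004, 0, 0, 0], [0, 0, 0, 0.008, 0, 0, 0], [0, 0, 0, 0.01, 0, 0, 0], [0.74, 0, 0, 0.01, 0, 0, 0], [0.76, 0, 0, 0.01, 0, 0, 0], [0.8, 0, 0, 0.01, 0, 0, 0], [0.9, 0, 0, 0.01, 0, 0, 0], [0.95, 0, 0, 0.01, 0, 0, 0], [0.95, 0, 0, 0.01, 0, 0, 0], [0.95, 0, 0, 0.01, 0, 0, 0]]])

```text
clock: 38.45
eef_pos: [0.4452, 0.1397, 0.0173]
tcp_rot: [2.23, 2.213, 0.0]
contact_force: [-0.4, 0.4, -1.0]
grip_width: 0.0816
grasp_force: 0.0
```

>>> apply_moves(steps=[[[1, 0, 0, 0, 0, 0, 0], [1, 0, 0, -0.05, 0, 0, 0], [1, 0, 0, -0.15, 0, 0, 0], [1, 0, 0, -0.3, 0, 0, 0], [1, 0, 0, -0.5, 0, 0, 0], [1, 0, 0, -0.7, 0, 0, 0], [1, 0, 0, -0.85, 0, 0, 0], [1, 0, 0, -1, 0, 0, 0], [1, 0, 0, -1, 0, 0, 0], [1, 0, 0, -1, 0, 0, 0]]])

```text
clock: 39.28
eef_pos: [0.4458, 0.1398, 0.1383]
tcp_rot: [2.228, 2.212, 0.003]
contact_force: [-0.1, -0.3, -0.8]
grip_width: 0.0855
grasp_force: 0.0
```

>>> apply_moves(steps=[[[1, 0, -0.1, -0.1, 0, 0, 0], [1, 0, -0.2, -0.2, 0, 0, 0], [1, 0, -0.35, -0.3, 0, 0, 0], [1, 0, -0.5, -0.4, 0, 0, 0], [1, 0, -0.65, -0.5, 0, 0, 0], [1, 0, -0.8, -0.5, 0, 0, 0], [1, 0, -0.8, -0.5, 0, 0, 0], [1, 0, -0.8, -0.5, 0, 0, 0], [1, 0, -0.8, -0.5, 0, 0, 0], [1, 0, -0.8, -0.5, 0, 0, 0]]])

```text
clock: 40.12
eef_pos: [0.3499, 0.1404, 0.1967]
tcp_rot: [-2.23, -2.213, 0.001]
contact_force: [-0.4, -0.1, 0.2]
grip_width: 0.0857
grasp_force: 0.0
```

Run:
```python
from h import *
print(ctrl.sense()['eef_pos'],ctrl.sense()['grip_width'])
s=ctrl.grab_frame("scene"); t=ctrl.grab_frame("top"); w=ctrl.grab_frame("wrist")
cv2.imwrite("pics/w6.png",np.hstack([cv2.resize(w,(400,300)),cv2.resize(s[130:460,100:540],(400,300))])[:,:,::-1])
cv2.imwrite("pics/t6.png",t[140:380,120:520,::-1])
```

```text
[0.34994805 0.14037019 0.19672605] 0.08571617820372222
```

View pics/w6.png

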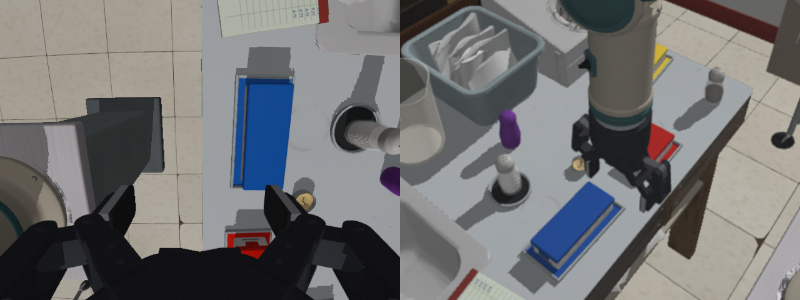

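View pics/t6.png

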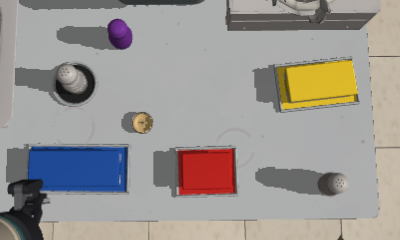

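The views show all three boxes flat in their trays, with the blue one at about (265,134) in the wrist half. The salt shaker stands on the coaster, and the sugar shaker and tea light look unmoved.

```bash
python3 -c "
from cell import ctrl
print(ctrl.job_done())"
```

```text
the job is handed in; nothing more can be done
None
```

I handed the job in at about 40 s on the clock: the last pictures showed all three boxes in their matching trays, the salt shaker upright on the coaster, and the sugar shaker and tea light apparently unmoved, but the hand-in returned no verdict.

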